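# Fit and lock the grinder's tool rest

### The arm

A 6-joint arm with a two-finger parallel gripper is mounted at the origin on the work surface. World frame = base frame: x ahead of the robot, y to its left, z up, the work surface at z = 0. Lengths are in m, angles in rad, forces in N, time in s.
With the tool pointing down it reaches from about 0.325 to 0.875 m from the base axis. Payload 4.4 kg.
Tool frame: the origin (TCP) lies between the finger pads; the fingertips stand 17 mm ahead of it and the grasp point (between the pads) lies 2 mm behind it (manip.finger_overhang is the distance from the TCP to the fingertips, in m); z points along the fingers, y is the line along which they close (so a half turn about z gives the same grasp; the last joint's range is limited). The gripper opens to 85 mm and grips with 20 to 120 N. Pads are 22 mm wide; open, the fingers measure 114 mm over their backs; the gripper's body (76 mm by 85 mm) begins 54 mm behind the grasp point. The pads swing forward as they close: fully open they stand 13 mm farther back than shut.
Start: joints at [-1.308, 0.207, 1.542, -0, 1.393, -0.15], TCP at [0.231, -0.527, 0.248] pointing down, gripper open.
Joint ranges: [-2.73, 2.73], [-0.86, 2.22], [0.23, 2.46], [-1.11, 4.25], [0.08, 2.63], [-2.82, 2.82]. Speed limits (rad/s): [2.79, 2.79, 3.14, 3.14, 3.14, 3.14].

### API

Orientations are given as [roll, pitch, yaw] about the fixed x, y, z axes, in that order (R = Rz(yaw) Ry(pitch) Rx(roll)).
In Python, from station import manip gives the robot as it stands.
- The arm moves only by the tool arm_command, never from a script. Its arguments are lists of equal length, an entry for each row: "xyz": the shift along the world's x, y, z normalised to -1 to 1, where 1 is 1000 mm, a list of three; "dr": the turn, a rotation vector about the world's x, y, z normalised to -1 to 1, where 1 is 45 degrees, a list of three. A call has 1 to 10 rows; each row shifts and turns the commanded pose from where the row before left it; what a row does not reach is not made up. A row lasts 1/12 s, in which the tool goes at most 41.7 mm and 7.16 degrees, less where a joint would pass 70% of its speed; a pose out of reach is approached as far as the arm can. A call with a number of a shift or a turn outside -1 to 1 is refused whole. A call with a gripper value outside its range is refused whole. "fingers" is the opening, from -1 (shut) to 1 (fully open), set as the call begins (left out, the last holds). The fingers move at their own pace and stop on an object; "newtons" is the grip in N (left out, the last holds). Time passes only in rows, so rows that do not move let the fingers close. It gives the time, the measured TCP pose, the force, the opening and the grip force at its end, in the units of the state.
- manip.state(): the state, without advancing time (a new reading comes with each control period).
- manip.grab_frame(name): name is "scene" or "side" or "wrist"; returns a dict with "pixels" (480x640x3 uint8, red, green, blue), "range_z" (480x640 float32, m along the optical axis (not along the pixel's ray), 0 where there is no reading), "fov_y" (degrees; the focal length in pixels is half the picture's height over the tangent of half this angle, whatever the lens; pixels are square), "cx", "cy" (the principal point, pixels), "rvec" (rotation vector, rad) and "tvec" (3), from world to camera coordinates, as OpenCV has them. Camera axes: x right, y down, z forward; pixel columns grow to the right and rows downward; lengths in m; the calibration is good to about 2 mm. A picture is of the moment at which its call begins.
- manip.job_done(): hands the job in; it is judged then, once.
The state is a dict: "clock": time; "qpos": joint angles; "joint_velocities": joint speeds; "joint_efforts": joint torques, N m; "eef_pos": TCP position; "eef_rot": TCP orientation; "force": force on the tool from outside, world axes, zero at the start; "torque": the same for the moment, N m; "grip_width": finger opening in m; "finger_force": force on a finger pad.
Only numpy, scipy, OpenCV 4.12 (cv2) and the standard library are available. Lean on these libraries where they do the work, as an engineer would, in place of code of your own. Each camera call takes 0.05 s, during which the arm holds its last target. There are 200 camera calls.

### The job

Take the long T-shaped tool rest out of the wooden rack block and lower its stem until fully home in the socket of the steel rest base, its bar parallel to the base plate's track (either way round). Then turn the lock collar clockwise until its lever lies over the raised mark. Leave the short tool rest in the rack and do not knock the spanner or the wooden offcut about.

Things in the scene. Friction and masses are not known exactly. Their poses are not given: they have to be found in the camera images.
- long_rest: The long tool rest, a steel T of 0.5 to 0.8 kg. Origin: centre of the stem's foot; z up along the stem, y along the bar. Round stem 22 mm in diameter, 100 mm long, foot bevelled 3 mm all round. It starts upright in one of the rack's two holes, foot 15 mm above the bench, bar roughly along the rack's y. Lift it 45 mm to clear the rack.
- long_rest_bar (a point): Middle of the long rest's bar, 112.5 mm above the foot. The bar is flat, 160 mm long (y), 12 mm wide (x), 25 mm high, centred on top of the stem from 100 to 125 mm above the foot. Grip it across its 12 mm width; over the stem keep the fingertips above 100 mm, where the wider stem ends.
- short_rest: The short tool rest, standing in the rack's other hole: same stem and bar section, but the bar is only 90 mm long. Origin and axes as for the long one. Leave it in place.
- rack: Fixed light-wood rack block 160 (x) x 100 (y) x 60 mm high, origin at the centre of its underside. Two holes 27 mm wide and 45 mm deep at x = -43 and +43 mm, y = 0; which rest is in which varies.
- base: Fixed dark steel base plate, 130 (x) x 190 (y) x 12 mm high, origin at the centre of its underside, a black track along its y axis in the middle. On the track stands a carriage, clamped somewhere within 12 mm either side of the plate's centre along y (x = 0 exactly). The carriage's place IS NOT MEASURED: it must be felt or seen.
- socket_level (a point): Point 70 mm above the base plate's origin: the height of the flat top of the carriage's round socket head, 64 mm in diameter. In the head's middle is the socket: a vertical hole 24.6 mm in diameter, no bevel, 50 mm deep (floor 20 mm above the bench; home, the foot stands there). The hole is up to 12 mm from this point along the plate's y, wherever the carriage is.
- collar_level (a point): Point 45 mm above the base plate's origin. Around the head, centred on the carriage (not on this point), is the lock collar, 88 mm across, 30 to 44 mm above the bench. The mark is a thin raised steel rib at the carriage's foot, running out from the carriage's axis in the direction 146.2 degrees, counted from the plate's x axis towards its y axis.
- lock_collar (a joint): Turn of the collar about the socket's axis, rad, growing clockwise seen from above; range 0 to 1.5; starts at 0 to 0.35, unlocked; 1.20 at the mark. Stiff (0.15 N m), stays where left. Its lever has a round upright handle 16 mm thick, 105 mm from the axis, 31 to 106 mm above the bench; the lever's direction is 215 degrees minus the joint's (from plate x towards plate y).
- wrench: Bystander: steel spanner 160 mm long lying on the bench, origin on its underside.
- offcut: Bystander: dark wooden offcut 90 x 55 x 35 mm, origin at the centre of its underside.
Mind the look-alikes: they are no part of the job. Leave any orange or yellow look-alike of the long_rest alone.

How it is judged:
By the outcome, as a careful person would: the job done as asked, in the order asked, and still so for the second after the job is handed in, with the robot touching nothing.
It also fails if it takes over 72 s, if anything falls off the work surface, if the arm or the gripper's body presses on something with over 40 N, if the wrist force passes 120 N, or if a joint passes its speed limit or range.

## Working session

There is one attempt and no reset: what is moved stays moved. The work goes in short steps, Python scripts to look and compute and a tool call to move; the robot and the scene stay as the last step left them, time stands still between calls to the robot, and variables do not carry over. Pictures are saved under pics/ and viewed, at most 10 in all, crops included, and the job is handed in when it is done.

Besides the shell and the picture viewer there is one more tool, called after "Request:" as a command line: name --argument value ..., lists and objects as JSON in quotes. arm_command: Moves the arm, as the interface text tells. Its arguments: {"type":"object","properties":{"xyz":{"type":"array"},"dr":{"type":"array"},"fingers":{"type":"number"},"newtons":{"type":"number"}},"required":["xyz","dr"]}

```bash
mkdir -p pics; ls; cat > h.py <<'E'
import numpy as np,cv2
from station import manip
def cam(n):
    f=manip.grab_frame(n);f['F']=240/np.tan(np.radians(f['fov_y'])/2);f['R']=cv2.Rodrigues(np.array(f['rvec'],float))[0];f['t']=np.array(f['tvec'],float).ravel();return f
def cloud(f):
    v,u=np.mgrid[0:480,0:640];z=f['range_z']
    P=np.stack([(u-f['cx'])*z/f['F'],(v-f['cy'])*z/f['F'],z],-1)
    return (P-f['t'])@f['R']
def ray(f,u,v,h):
    d=f['R'].T@np.array([(u-f['cx'])/f['F'],(v-f['cy'])/f['F'],1]);c=-f['R'].T@f['t'];return c+d*(h-c[2])/d[2]
E
python3 - <<'E'
from h import *
print(manip.state())
for n in ['scene','side','wrist']:
    f=cam(n);cv2.imwrite(f'pics/{n}0.png',f['pixels'][:,:,::-1]);np.savez(f'/tmp/{n}0.npz',**{k:f[k] for k in f})
    print(n,f['F'],-f['R'].T@f['t'],f['R'][2],(f['range_z']>0).mean())
E
```

```text
pics
{'clock': 0.0, 'qpos': array([-1.30848635e+00,  2.07421854e-01,  1.54298709e+00,  1.24076039e-05,
        1.39348005e+00, -1.50523163e-01]), 'joint_velocities': array([ 0.00108315, -0.00103533, -0.00014842,  0.00144644,  0.00045653,
       -0.00148979]), 'joint_efforts': array([-1.22276611e-03, -3.83035648e+01, -2.91597444e+01, -1.92335278e-04,
        1.04249004e-02, -3.36621355e-06]), 'eef_pos': array([ 0.23048388, -0.52599219,  0.24710894]), 'eef_rot': array([-3.13932410e+00, -3.56419542e-04,  4.12830534e-01]), 'force': array([ 0.37461607,  0.36518529, -0.47455479]), 'torque': array([ 0.01349435, -0.01465449, -0.00591459]), 'finger_force': 0.0, 'grip_width': 0.08525394178610218}
scene 486.2013124634143 [0.87021758 0.36943074 0.87550337] [-0.36113778 -0.31272622 -0.87851114] 0.9959635416666667
side 542.8570386544587 [0.50730898 0.908619   1.01178909] [ 0.03724417 -0.6645722  -0.74629529] 0.995908203125
wrist 358.51182013796483 [ 0.30170929 -0.4950537   0.37240999] [-0.2775477  -0.11988435 -0.95320251] 0.996123046875
```

View pics/scene0.png

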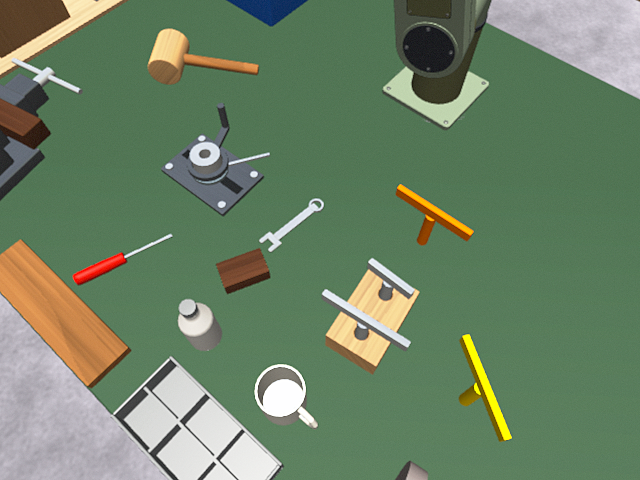

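View pics/side0.png

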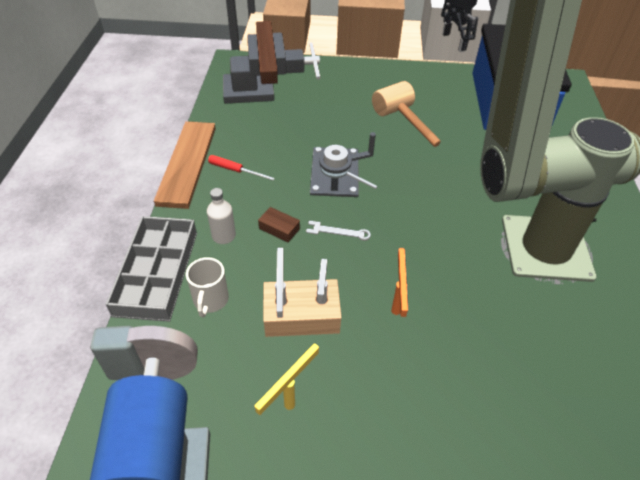

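The scene view shows the grey long rest at (366,320), the short rest at (390,278) in the rack, an orange look-alike at (430,212) and a yellow one at (485,388). The base is at (213,170) with its lever handle at (222,115). The long rest is the grey bar in the rack at (366,320), because it has the longer bar. I'll confirm that with a crop while measuring.

```bash
python3 - <<'E'
from h import *
def ld(n):
    return {k:v for k,v in np.load(f'/tmp/{n}0.npz').items()}
s=ld('scene');P=cloud(s);img=s['pixels']
im=np.hstack([cv2.resize(img[250:380,310:450],(420,390),interpolation=2),cv2.resize(img[95:225,155:285],(380,390),interpolation=2)])
cv2.imwrite('pics/crop.png',im[:,:,::-1])
def pca(m,nm):
    q=P[m];c=cv2.minAreaRect(q[:,:2].astype(np.float32)*1000);print(nm,len(q),np.round(q.mean(0),4),[np.round(x,1) for x in c],np.round(np.degrees(np.arctan2(*np.linalg.eigh(np.cov(q[:,:2].T))[1][::-1,1])),2))
sat=np.ptp(img.astype(int),axis=2)
v,u=np.mgrid[0:480,0:640]
box=lambda a,b,c,d:(u>a)&(u<b)&(v>c)&(v<d)
z=P[...,2]
br=box(310,450,250,380)
bm=(br&(z>.132)&(z<.146)).astype(np.uint8)
n,l=cv2.connectedComponents(bm)
for i in range(1,n):
    if (l==i).sum()>50: pca(l==i,'bar')
pca(br&(abs(z-.06)<.004),'racktop')
bb=box(150,290,90,225)
pca(bb&(abs(z-.012)<.003),'plate top')
pca(bb&(abs(z-.070)<.004),'headtop')
pca(bb&(z>.1)&(z<.115),'handle top')
pca(bb&(z>.085)&(z<.115),'handle')
pca(box(240,275,145,170)&(z>.004)&(sat<30)&(img.min(2)>120),'rib')
for nm,b in (('wrench',box(255,330,195,255)),('offcut',box(210,275,245,296))): pca(b&(z>.004)&((sat<30) if nm=='wrench' else (z>.025)),nm)
E
```

```text
bar 429 [0.5406 0.244  0.1384] [array([539.7, 243.2]), array([89.5, 14.3]), np.float64(89.8)] 89.63
bar 836 [0.6252 0.2575 0.1386] [array([624.7, 255.1]), array([ 13.5, 159.5]), np.float64(7.2)] 96.79
racktop 3382 [0.5925 0.2511 0.0594] [array([582.1, 248.9]), array([161.1, 100. ]), np.float64(8.0)] -172.01
plate top 2439 [ 0.5456 -0.2088  0.0117] [array([ 514.7, -226.8]), array([175.1, 192.1]), np.float64(2.1)] 103.44
headtop 531 [ 0.5341 -0.2313  0.0695] [array([ 508., -253.]), array([138.7,  63. ]), np.float64(37.2)] -156.1
handle top 42 [ 0.4416 -0.2728  0.1046] [array([ 441.2, -273.7]), array([16.9, 14.1]), np.float64(64.4)] 63.0
handle 81 [ 0.4426 -0.2713  0.0988] [array([ 441.3, -273.7]), array([17.2, 14.3]), np.float64(67.9)] 107.7
rib 71 [ 0.4493 -0.1775  0.0184] [array([ 449.7, -177.7]), array([11.1, 64.2]), np.float64(55.5)] 148.93
wrench 597 [ 0.5236 -0.0034  0.0111] [array([690.8, 137.1]), array([573.1, 127.7]), np.float64(39.8)] -168.69
offcut 1309 [0.6657 0.0023 0.0381] [array([752.8, 175.5]), array([452. ,  89.8]), np.float64(63.2)] 58.25
```

View pics/crop.png

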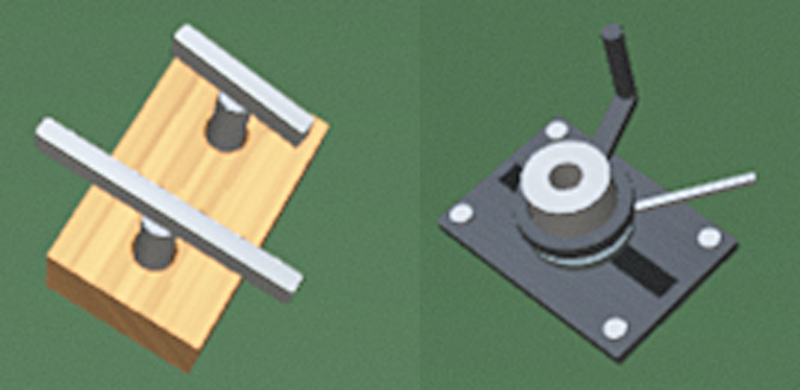

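The left crop confirms the long rest: a grey bar across the near hole, about 160 mm, against the 90 mm short one. The right crop shows the base with the socket, the lever (upper) and the rib (right). I'll move over the base now for a close wrist look.

Request:
arm_command --xyz '[[0.027, 0.0265, 0.002], [0.027, 0.0265, 0.002], [0.027, 0.0265, 0.002], [0.027, 0.0265, 0.002], [0.027, 0.0265, 0.002], [0.027, 0.0265, 0.002], [0.027, 0.0265, 0.002], [0.027, 0.0265, 0.002], [0.027, 0.0265, 0.002], [0.027, 0.0265, 0.002]]' --dr '[[0, 0, 0.152], [0, 0, 0.152], [0, 0, 0.152], [0, 0, 0.152], [0, 0, 0.152], [0, 0, 0.152], [0, 0, 0.152], [0, 0, 0.152], [0, 0, 0.152], [0, 0, 0.152]]'

```text
clock: 0.98
eef_pos: [0.5015, -0.26, 0.2681]
eef_rot: [-3.141, -0.0, 1.613]
force: [0.5, -0.9, -0.2]
grip_width: 0.0855
finger_force: 0.0
```

Request:
arm_command --xyz '[[0.02, 0.02, 0.005], [0.01, 0.01, 0.005], [0, 0, 0], [0, 0, 0], [0, 0, 0]]' --dr '[[0, 0, 0], [0, 0, 0], [0, 0, 0], [0, 0, 0], [0, 0, 0]]'

```text
clock: 1.4
eef_pos: [0.5298, -0.2326, 0.2779]
eef_rot: [-3.14, 0.0, 1.605]
force: [0.6, -0.4, -0.0]
grip_width: 0.0856
finger_force: 0.0
```

```bash
python3 - <<'E'
from h import *
st=manip.state();print(st['clock'],st['eef_pos'],st['eef_rot'],st['force'])
f=cam('wrist');cv2.imwrite('pics/w1.png',f['pixels'][:,:,::-1]);np.savez('/tmp/w1.npz',**f)
E
```

```text
1.4 [ 0.52978717 -0.2325643   0.27789151] [-3.14038743e+00  2.54514605e-04  1.60545842e+00] [ 0.58379794 -0.42578023 -0.01142561]
```

View pics/w1.png

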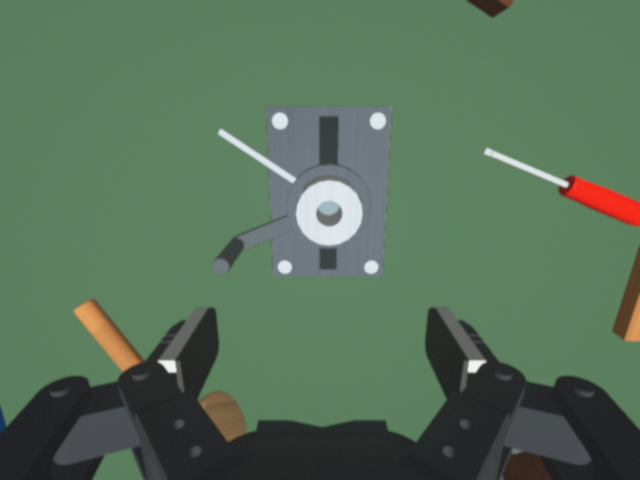

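The wrist view shows the head ring centred at (329,213), the plate bolts at (280,121), (378,121), (285,267) and (371,267), the rib from (220,131) to (294,180), and the handle top at (222,266).

```bash
python3 - <<'E'
from h import *
def fix(d): return d
def ld(n): return {k:v for k,v in np.load(n).items()}
def head(f,box,lab):
    a,b,c,d=box;g=f['pixels'].min(2)
    z=cloud(f)[...,2]
    m=((g>140)&(abs(z-.07)<.012)).astype(np.uint8)*255;k=np.zeros_like(m);k[c:d,a:b]=m[c:d,a:b]
    cs=cv2.findContours(k,cv2.RETR_EXTERNAL,cv2.CHAIN_APPROX_NONE)[0];c0=max(cs,key=cv2.contourArea)
    W=np.array([ray(f,*p,0.07)[:2] for p in c0[:,0].astype(float)])
    A=np.c_[2*W,np.ones(len(W))];x=np.linalg.lstsq(A,(W**2).sum(1),rcond=None)[0]
    print(lab,'head',x[:2],'r',np.sqrt(x[2]+x[:2]@x[:2]))
    return x[:2]
w=ld('/tmp/w1.npz');s=ld('/tmp/scene0.npz');d=ld('/tmp/side0.npz')
c=head(w,(280,380,160,265),'wrist');head(s,(170,240,125,190),'scene');head(d,(310,360,140,175),'side')
g=w['pixels'].min(2);m=(g>170).astype(np.uint8)
n,l,st,ce=cv2.connectedComponentsWithStats(m)
B=[]
for i in range(1,n):
    if 40<st[i,4]<500 and 260<ce[i][0]<400 and 95<ce[i][1]<285 : B.append(ray(w,*ce[i],.014)[:2]);print(ce[i],st[i,4],B[-1])
B=np.array(B)
if len(B)==4:
    B=B[np.argsort(B[:,1])];lo=B[:2].mean(0);hi=B[2:].mean(0);v=hi-lo
    print('plate ctr',B.mean(0),'yaw y-axis',np.degrees(np.arctan2(v[1],v[0]))-90)
    bb=B[:2][np.argsort(B[:2,0])];v=bb[1]-bb[0];print('x axis',np.degrees(np.arctan2(v[1],v[0])))
    v=np.array([(ray(w,328,118,.012)-ray(w,328,268,.012))[:2]]);
r0=ray(w,220,131,.018);r1=ray(w,294,180,.018);dd=(r0-r1)[:2];print('rib',np.degrees(np.arctan2(dd[1],dd[0])),'tip from c',np.degrees(np.arctan2(*(r0[:2]-c)[::-1])))
P=cloud(w);z=P[...,2];q=P[230:290,190:250].reshape(-1,3);q=q[(q[:,2]>.102)&(q[:,2]<.112)]
h=q.mean(0);print('handle',h,len(q),np.hypot(*(h[:2]-c)),np.degrees(np.arctan2(*(h[:2]-c)[::-1])))
E
```

```text
wrist head [ 0.53664096 -0.2318376 ] r 0.031255748255243666
scene head [ 0.53694182 -0.23114835] r 0.0302445313360058
side head [ 0.5367673  -0.23369976] r 0.03162452082813349
[279.5 120.5] 206 [ 0.48364618 -0.14909753]
[377.43269231 120.46634615] 208 [ 0.58423275 -0.14561005]
[284.39310345 266.62758621] 145 [ 0.48914526 -0.31014419]
[370.78014184 266.79432624] 141 [ 0.58966486 -0.30686153]
plate ctr [ 0.53667227 -0.22792833] yaw y-axis 1.942521375380423
x axis 1.8704387394010056
rib 148.19867173241292 tip from c 148.21780307233345
handle [ 0.4415549  -0.27488739  0.10527916] 240 0.10437740850904753 -155.6415683849918
```

Request:
arm_command --xyz '[[0.008, 0.04, 0], [0.008, 0.04, 0], [0.008, 0.04, 0], [0.008, 0.04, 0], [0.008, 0.04, 0], [0.008, 0.04, 0], [0.008, 0.04, 0], [0.008, 0.04, 0], [0.008, 0.04, 0], [0.008, 0.04, 0]]' --dr '[[0, 0, 0.0113], [0, 0, 0.0113], [0, 0, 0.0113], [0, 0, 0.0113], [0, 0, 0.0113], [0, 0, 0.0113], [0, 0, 0.0113], [0, 0, 0.0113], [0, 0, 0.0113], [0, 0, 0.0113]]' --fingers 0.0

```text
clock: 2.28
eef_pos: [0.6107, 0.1682, 0.278]
eef_rot: [-3.141, 0.001, 1.693]
force: [0.5, -0.3, -0.1]
grip_width: 0.0427
finger_force: 0.0
```

Request:
arm_command --xyz '[[0.008, 0.04, -0.005], [0.007, 0.035, -0.005], [0, 0.0125, -0.005], [0, 0, 0], [0, 0, 0], [0, 0, 0]]' --dr '[[0, 0, 0], [0, 0, 0], [0, 0, 0], [0, 0, 0], [0, 0, 0], [0, 0, 0]]'

```text
clock: 2.78
eef_pos: [0.6259, 0.2534, 0.2633]
eef_rot: [-3.141, 0.001, 1.693]
force: [-0.0, -0.7, 0.5]
grip_width: 0.0425
finger_force: 0.0
```

```bash
python3 - <<'E'
from h import *
st=manip.state();print(st['clock'],st['eef_pos'],st['eef_rot'],st['grip_width'],st['force'])
f=cam('wrist');cv2.imwrite('pics/w2.png',f['pixels'][:,:,::-1]);np.savez('/tmp/w2.npz',**f)
P=cloud(f);z=P[...,2];g=f['pixels'].min(2)
m=((z>.130)&(z<.148)&(np.ptp(f['pixels'].astype(int),axis=2)<40)).astype(np.uint8)
n,l,s,c=cv2.connectedComponentsWithStats(m)
for i in range(1,n):
    if s[i,4]>150:
        v,u=np.nonzero(l==i);W=np.array([ray(f,a,b,.140)[:2] for a,b in zip(u,v)])*1000
        r=cv2.minAreaRect(W.astype(np.float32));ev=np.linalg.eigh(np.cov(W.T))[1][:,1];print(s[i],r,W.mean(0),np.degrees(np.arctan2(ev[1],ev[0])))
E
```

```text
2.7833 [0.62588714 0.25341994 0.26325094] [-3.14105995e+00  1.11907002e-03  1.69296050e+00] 0.04251754312209477 [-0.03296719 -0.7237604   0.45479153]
[ 311  123   18  211 3410] ((624.1551513671875, 255.03646850585938), (11.840157508850098, 157.69979858398438), 6.8333892822265625) [623.36898236 262.12887503] 96.73614147920833
[ 193  177   23  119 2272] ((541.0291137695312, 243.7690887451172), (90.60065460205078, 14.245677947998047), 89.49861907958984) [540.86894886 246.14774393] 89.3654890994807
[459 468  30  12 240] ((792.1242065429688, 48.08638000488281), (27.002635955810547, 13.322908401489258), 7.001594543457031) [791.44881067  46.43363177] -179.26116793482726
```

View pics/w2.png

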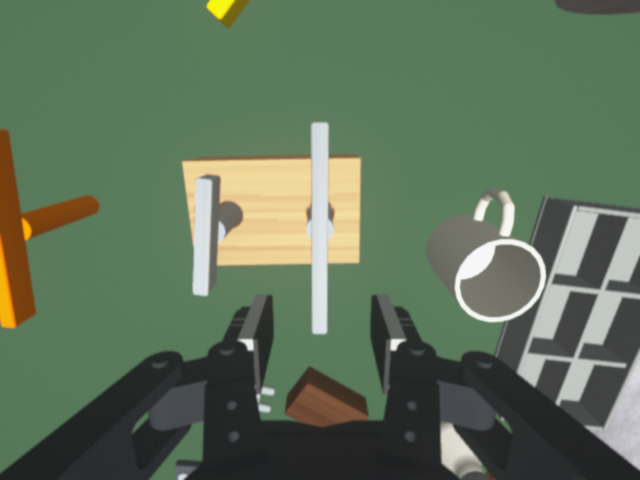

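The view shows the long bar from (320,124) to (320,333), lined up between the fingers, with the short rest at (205,235) clear of the left finger. Descending.

Request:
arm_command --xyz '[[-0.0017, 0.0017, -0.02], [0, 0, -0.03], [0, 0, -0.03], [0, 0, -0.025], [0, 0, -0.015], [0, 0, -0.007], [0, 0, 0], [0, 0, 0], [0, 0, 0]]' --dr '[[0, 0, -0.0055], [0, 0, 0], [0, 0, 0], [0, 0, 0], [0, 0, 0], [0, 0, 0], [0, 0, 0], [0, 0, 0], [0, 0, 0]]'

```text
clock: 3.58
eef_pos: [0.6256, 0.2572, 0.1387]
eef_rot: [3.138, -0.0, 1.69]
force: [-0.2, -0.3, 0.9]
grip_width: 0.0429
finger_force: 0.0
```

Request:
arm_command --xyz '[[0, 0, 0], [0, 0, 0], [0, 0, 0], [0, 0, 0], [0, 0, 0], [0, 0, 0], [0, 0, 0], [0, 0, 0]]' --dr '[[0, 0, 0], [0, 0, 0], [0, 0, 0], [0, 0, 0], [0, 0, 0], [0, 0, 0], [0, 0, 0], [0, 0, 0]]' --fingers -1 --newtons 80

```text
clock: 4.25
eef_pos: [0.6246, 0.2578, 0.1381]
eef_rot: [3.14, -0.0, 1.691]
force: [-1.5, -0.1, 5.3]
grip_width: 0.0101
finger_force: 79.8
```

Request:
arm_command --xyz '[[0, 0, 0.005], [0, 0, 0.01], [0, 0, 0.01], [0, 0, 0.015], [0, 0, 0.025], [0, 0, 0.03], [0, 0, 0.03], [0, 0, 0.025], [0, 0, 0], [0, 0, 0]]' --dr '[[0, 0, 0], [0, 0, 0], [0, 0, 0], [0, 0, 0], [0, 0, 0], [0, 0, 0], [0, 0, 0], [0, 0, 0], [0, 0, 0], [0, 0, 0]]'

```text
clock: 5.08
eef_pos: [0.6247, 0.2578, 0.2883]
eef_rot: [3.138, -0.001, 1.691]
force: [0.5, 0.9, -8.1]
grip_width: 0.0098
finger_force: 78.7
```

Request:
arm_command --xyz '[[-0.007, -0.035, 0], [-0.008, -0.04, 0], [-0.008, -0.04, 0], [-0.008, -0.04, 0], [-0.008, -0.04, 0], [-0.008, -0.04, 0], [-0.008, -0.04, 0], [-0.007, -0.035, 0], [0, 0, 0], [0, 0, 0]]' --dr '[[0, 0, -0.0135], [0, 0, -0.0135], [0, 0, -0.0135], [0, 0, -0.0135], [0, 0, -0.0135], [0, 0, -0.0135], [0, 0, -0.0135], [0, 0, -0.0135], [0, 0, 0], [0, 0, 0]]'

```text
clock: 5.92
eef_pos: [0.5597, -0.0543, 0.2827]
eef_rot: [-3.135, -0.002, 1.602]
force: [-0.3, 1.0, -6.8]
grip_width: 0.0103
finger_force: 79.0
```

Request:
arm_command --xyz '[[-0.005, -0.035, 0], [-0.007, -0.04, 0], [-0.007, -0.04, 0], [-0.006, -0.035, 0], [0, -0.02, 0], [0, -0.01, 0], [0, 0, 0], [0, 0, 0], [0, 0, 0], [0, 0, 0]]' --dr '[[0, 0, 0], [0, 0, 0], [0, 0, 0], [0, 0, 0], [0, 0, 0], [0, 0, 0], [0, 0, 0], [0, 0, 0], [0, 0, 0], [0, 0, 0]]'

```text
clock: 6.75
eef_pos: [0.5372, -0.2304, 0.2857]
eef_rot: [-3.141, -0.001, 1.609]
force: [-0.4, -0.2, -6.8]
grip_width: 0.0102
finger_force: 79.0
```

```bash
python3 - <<'E'
from h import *
st=manip.state();print(st['clock'],st['eef_pos'],st['eef_rot'],st['grip_width'],st['force'],st['torque'])
a=cam('scene');b=cam('side');np.savez('/tmp/s3.npz',**a);np.savez('/tmp/d3.npz',**b)
ia=a['pixels'];ib=b['pixels'];
def crop(f):
    p=f['R']@np.r_[st['eef_pos'][:2],0.2]+f['t'];u=int(p[0]/p[2]*f['F']+f['cx']);v=int(p[1]/p[2]*f['F']+f['cy']);print(u,v)
    u0=max(0,min(540,u-50));v0=max(0,min(380,v-50));print(u0,v0)
    return cv2.resize(f['pixels'][v0:v0+100,u0:u0+100],(400,400),interpolation=2)
cv2.imwrite('pics/held.png',np.hstack([crop(a),crop(b)])[:,:,::-1])
E
```

```text
6.75 [ 0.53715432 -0.23042069  0.28570753] [-3.14074417e+00 -1.42064743e-03  1.60868405e+00] 0.010230672215275806 [-0.35823507 -0.19279382 -6.82639549] [-0.01205529  0.00529383  0.00047503]
190 109
140 59
337 112
287 62
```

View pics/held.png

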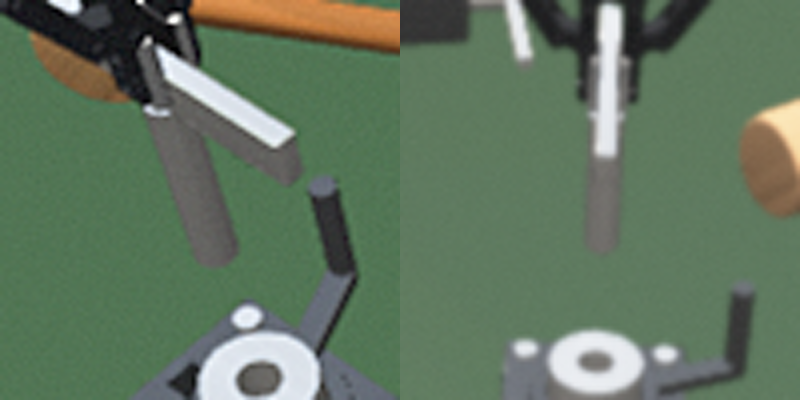

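```bash
cat > stem.py <<'E'
from h import *
def stem(a,b,eef,off=-0.115+0.007):
    pl=[];
    for f in (a,b):
        P=cloud(f);top=eef[2]-0.025;m=(P[...,2]<top-.012)&(P[...,2]>top-.085)&(np.hypot(P[...,0]-eef[0],P[...,1]-eef[1])<.03)
        v,u=np.nonzero(m);pts=[]
        lo,hi=np.percentile(v,8),np.percentile(v,92)
        for r in range(int(lo),int(hi)+1):
            c=u[v==r]
            if len(c)>4: pts.append((c.mean(),r))
        pts=np.array(pts);k=np.polyfit(pts[:,1],pts[:,0],1)
        # line: u - k0 v - k1=0 -> plane normal in camera coords
        n=np.array([f['F'],-k[0]*f['F'],f['cx']-k[0]*f['cy']-k[1]])
        nw=f['R'].T@n;cc=-f['R'].T@f['t'];nw/=np.linalg.norm(nw);pl.append((nw,nw@cc));print(len(pts),'width',len(v)/max(1,len(set(v))))
    N=np.array([p[0] for p in pl]);d=np.array([p[1] for p in pl])
    for z in (eef[2]-.03,eef[2]-.12):
        print('axis at z',z,np.linalg.solve(N[:,:2],d-N[:,2]*z))
    dr=np.cross(*N);dr*=np.sign(dr[2]);print('dir',dr/np.linalg.norm(dr))
if __name__=='__main__':
    ld=lambda n:{k:v for k,v in np.load(n).items()}
    stem(ld('/tmp/s3.npz'),ld('/tmp/d3.npz'),manip.state()['eef_pos'])
E
python3 stem.py
python3 - <<'E'
from h import *
for n in('s','d'):
    f={k:v for k,v in np.load(f'/tmp/{n}3.npz').items()};P=cloud(f);m=(abs(P[...,2]-.287)<.009)&(np.hypot(P[...,0]-.537,P[...,1]+.231)<.1)&(f['pixels'].min(2)>140)
    v,u=np.nonzero(m);W=np.array([ray(f,a,b,.2885)[:2] for a,b in zip(u,v)])*1000
    print(n,len(v),W.min(0),W.max(0),np.polyfit(W[:,1],W[:,0],1))
E
```

```text
25 width 11.3125
12 width 5.642857142857143
axis at z 0.2561789323427017 [ 0.53744343 -0.23123383]
axis at z 0.16617893234270176 [ 0.53718724 -0.23128839]
dir [2.84654707e-03 6.06193396e-04 9.99995765e-01]
s 274 [ 529.99266195 -305.02630622] [ 544.46332801 -152.05377808] [-2.29067351e-02  5.32401077e+02]
d 193 [ 530.49792843 -315.52001879] [ 546.05394398 -151.78161349] [-3.4591483e-02  5.2995549e+02]
```

Request:
arm_command --xyz '[[-0.0005, -0.001, -0.01], [0, 0, -0.02], [0, 0, -0.025], [0, 0, -0.02], [0, 0, -0.01], [0, 0, 0], [0, 0, 0], [0, 0, 0]]' --dr '[[0, 0, -0.0045], [0, 0, 0], [0, 0, 0], [0, 0, 0], [0, 0, 0], [0, 0, 0], [0, 0, 0], [0, 0, 0]]'

```text
clock: 7.52
eef_pos: [0.5376, -0.2341, 0.2029]
eef_rot: [3.139, 0.002, 1.603]
force: [0.1, -0.9, -5.9]
grip_width: 0.0102
finger_force: 78.9
```

Request:
arm_command --xyz '[[0, 0, -0.002], [0, 0, -0.002], [0, 0, -0.002], [0, 0, -0.001], [0, 0, -0.001], [0, 0, -0.001], [0, 0, -0.001], [0, 0, 0]]' --dr '[[0, 0, 0], [0, 0, 0], [0, 0, 0], [0, 0, 0], [0, 0, 0], [0, 0, 0], [0, 0, 0], [0, 0, 0]]'

```text
clock: 8.18
eef_pos: [0.5367, -0.2334, 0.1918]
eef_rot: [3.141, -0.0, 1.603]
force: [-1.1, 0.7, -4.4]
grip_width: 0.0104
finger_force: 79.6
```

Request:
arm_command --xyz '[[0, 0, -0.001], [0, 0, -0.001], [0, 0, -0.001], [0, 0, -0.001], [0, 0, 0], [0, 0, 0]]' --dr '[[0, 0, 0], [0, 0, 0], [0, 0, 0], [0, 0, 0], [0, 0, 0], [0, 0, 0]]'

```text
clock: 8.68
eef_pos: [0.5376, -0.2337, 0.1909]
eef_rot: [3.138, 0.001, 1.603]
force: [-3.2, 4.0, 9.4]
grip_width: 0.01
finger_force: 81.5
```

```bash
python3 - <<'E'
from h import *
import stem
a=cam('scene');b=cam('side');s=manip.state();print(s['eef_pos'],s['force'],s['torque'])
cr=lambda f,p:cv2.resize(f['pixels'][p[1]:p[1]+80,p[0]:p[0]+80],(400,400),interpolation=2)
cv2.imwrite('pics/ins.png',np.hstack([cr(a,(165,100)),cr(b,(295,90))])[:,:,::-1])
E
```

```text
[ 0.53763717 -0.2336317   0.19085214] [-3.12361681  3.71278123 10.20396049] [ 0.84805019  0.91389145 -0.06294536]
```

View pics/ins.png

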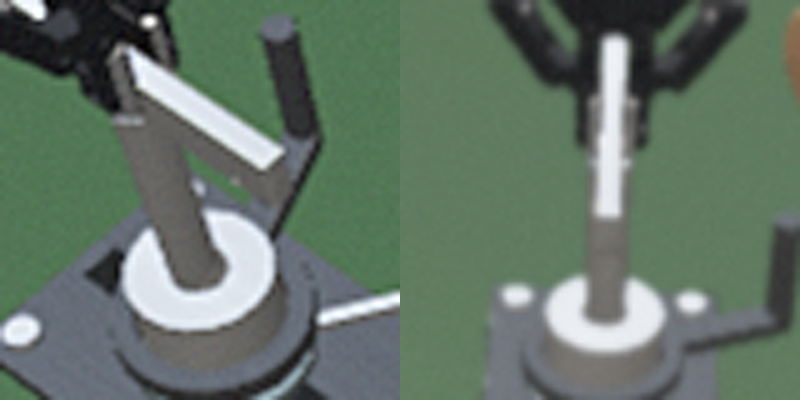

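The stem foot is on the rim with about 15 N. The side force points to -x, +y, so I'll shift that way gently.

Request:
arm_command --xyz '[[-0.0004, 0.0005, 0], [-0.0004, 0.0005, 0], [0, 0, 0], [0, 0, 0], [0, 0, 0]]' --dr '[[0, 0, 0], [0, 0, 0], [0, 0, 0], [0, 0, 0], [0, 0, 0]]'

```text
clock: 9.2
eef_pos: [0.5371, -0.2329, 0.1906]
eef_rot: [3.138, 0.002, 1.603]
force: [-2.0, 2.4, 7.6]
grip_width: 0.0099
finger_force: 81.1
```

Forces are falling, so I'll keep going the same way.

Request:
arm_command --xyz '[[-0.0004, 0.0005, 0], [-0.0004, 0.0005, 0], [0, 0, 0], [0, 0, 0], [0, 0, 0]]' --dr '[[0, 0, 0], [0, 0, 0], [0, 0, 0], [0, 0, 0], [0, 0, 0]]'

```text
clock: 9.62
eef_pos: [0.5366, -0.2319, 0.1897]
eef_rot: [3.137, 0.002, 1.603]
force: [0.1, 1.9, 6.0]
grip_width: 0.0101
finger_force: 80.8
```

Request:
arm_command --xyz '[[0, 0.0005, 0], [0, 0.0005, 0], [0, 0, -0.001], [0, 0, 0], [0, 0, 0]]' --dr '[[0, 0, 0], [0, 0, 0], [0, 0, 0], [0, 0, 0], [0, 0, 0]]'

```text
clock: 10.03
eef_pos: [0.5349, -0.2303, 0.1851]
eef_rot: [-3.141, -0.001, 1.603]
force: [3.1, 1.5, -7.8]
grip_width: 0.0105
finger_force: 78.9
```

The stem dropped in. Continuing down with a small +x correction.

Request:
arm_command --xyz '[[0.0005, 0.0003, -0.002], [0, 0, -0.002], [0, 0, -0.003], [0, 0, -0.003], [0, 0, -0.003], [0, 0, 0], [0, 0, 0]]' --dr '[[0, 0, 0], [0, 0, 0], [0, 0, 0], [0, 0, 0], [0, 0, 0], [0, 0, 0], [0, 0, 0]]'

```text
clock: 10.62
eef_pos: [0.5351, -0.2301, 0.1725]
eef_rot: [-3.141, -0.0, 1.603]
force: [2.4, -0.3, -9.3]
grip_width: 0.0101
finger_force: 78.8
```

Request:
arm_command --xyz '[[0.0005, 0, -0.003], [0, 0, -0.004], [0, 0, -0.004], [0, 0, -0.004], [0, 0, -0.004], [0, 0, -0.003], [0, 0, 0], [0, 0, 0]]' --dr '[[0, 0, 0], [0, 0, 0], [0, 0, 0], [0, 0, 0], [0, 0, 0], [0, 0, 0], [0, 0, 0], [0, 0, 0]]'

```text
clock: 11.28
eef_pos: [0.5355, -0.2301, 0.1507]
eef_rot: [-3.141, -0.0, 1.603]
force: [0.5, -0.0, -6.7]
grip_width: 0.0104
finger_force: 78.9
```

Request:
arm_command --xyz '[[0, 0, -0.002], [0, 0, -0.002], [0, 0, -0.002], [0, 0, -0.001], [0, 0, -0.001], [0, 0, -0.001], [0, 0, 0], [0, 0, 0]]' --dr '[[0, 0, 0], [0, 0, 0], [0, 0, 0], [0, 0, 0], [0, 0, 0], [0, 0, 0], [0, 0, 0], [0, 0, 0]]'

```text
clock: 11.95
eef_pos: [0.5361, -0.2304, 0.1431]
eef_rot: [3.141, 0.0, 1.603]
force: [-2.2, 0.5, -1.3]
grip_width: 0.0097
finger_force: 79.8
```

Request:
arm_command --xyz '[[0, 0, -0.001], [0, 0, -0.0005], [0, 0, 0], [0, 0, 0]]' --dr '[[0, 0, 0], [0, 0, 0], [0, 0, 0], [0, 0, 0]]'

```text
clock: 12.28
eef_pos: [0.5365, -0.2306, 0.143]
eef_rot: [3.14, 0.001, 1.603]
force: [-3.1, 2.2, 6.1]
grip_width: 0.0103
finger_force: 81.1
```

Request:
arm_command --xyz '[[0, 0, 0], [0, 0, 0], [0, 0, 0], [0, 0, 0], [0, 0, 0], [0, 0, 0]]' --dr '[[0, 0, 0], [0, 0, 0], [0, 0, 0], [0, 0, 0], [0, 0, 0], [0, 0, 0]]' --fingers 0.0

```text
clock: 12.78
eef_pos: [0.536, -0.2303, 0.1407]
eef_rot: [3.141, 0.0, 1.603]
force: [0.2, -0.6, 0.1]
grip_width: 0.043
finger_force: 0.0
```

The stem is home, with z and the force step both agreeing. Next I'll lift, turn and go over the lever handle.

Request:
arm_command --xyz '[[0, 0, 0.015], [0, 0, 0.03], [0, 0, 0.03], [0, 0, 0.025], [-0.015, -0.007, 0.01], [-0.02, -0.01, 0.01], [-0.02, -0.01, 0], [-0.02, -0.01, 0], [-0.015, -0.0057, 0], [-0.005, -0.002, 0]]' --dr '[[0, 0, 0], [0, 0, 0], [0, 0, -0.15], [0, 0, -0.15], [0, 0, -0.15], [0, 0, -0.15], [0, 0, -0.15], [0, 0, -0.15], [0, 0, -0.15], [0, 0, -0.15]]'

```text
clock: 13.62
eef_pos: [0.439, -0.2757, 0.2608]
eef_rot: [-3.141, 0.001, 0.653]
force: [1.1, -0.8, 0.2]
grip_width: 0.0427
finger_force: 0.0
```

Request:
arm_command --xyz '[[0, 0, 0], [0, 0, 0], [0, 0, 0], [0, 0, 0]]' --dr '[[0, 0, -0.15], [0, 0, -0.15], [0, 0, 0], [0, 0, 0]]'

```text
clock: 13.95
eef_pos: [0.4408, -0.275, 0.2608]
eef_rot: [3.142, -0.0, 0.427]
force: [-0.3, -0.3, -0.1]
grip_width: 0.0423
finger_force: 0.0
```

```bash
python3 - <<'E'
from h import *
s=manip.state();print(s['clock'],s['eef_pos'],s['eef_rot'])
f=cam('wrist');P=cloud(f);q=P[(P[...,2]>.100)&(P[...,2]<.112)&(np.hypot(P[...,0]-.441,P[...,1]+.275)<.03)]
print(len(q),q.mean(0));np.savez('/tmp/w4.npz',**f)
for n in('scene','side'):
    f=cam(n);P=cloud(f);m=(abs(P[...,2]-.145)<.008)&(np.hypot(P[...,0]-.537,P[...,1]+.231)<.1)&(f['pixels'].min(2)>140)
    v,u=np.nonzero(m);W=np.array([ray(f,a,b,.145)[:2] for a,b in zip(u,v)])*1000
    print(n,np.median(P[m][:,2]),cv2.minAreaRect(W.astype(np.float32)))
    q=P[(P[...,2]>.099)&(P[...,2]<.112)&(np.hypot(P[...,0]-.441,P[...,1]+.275)<.02)];print(len(q),q.mean(0))
E
```

```text
13.95 [ 0.44083322 -0.27497018  0.2607619 ] [ 3.14151395e+00 -5.15587404e-07  4.27447265e-01]
298 [ 0.4416088  -0.27511053  0.10521238]
scene 0.14435525991950984 ((536.7859497070312, -231.95016479492188), (12.179762840270996, 158.4820098876953), 1.7082985639572144)
44 [ 0.44163094 -0.27261642  0.1044729 ]
side 0.14622454186152894 ((536.3823852539062, -235.9520263671875), (11.859406471252441, 160.7879180908203), 1.8601073026657104)
31 [ 0.44072169 -0.27507519  0.10564595]
```

The rest is home: its top is at 0.145 and it is parallel to the track within 0.2°. Descending onto the handle.

Request:
arm_command --xyz '[[0, 0, -0.025], [0, 0, -0.035], [0, 0, -0.035], [0, 0, -0.03], [0, 0, -0.025], [0, 0, -0.015], [0, 0, -0.01], [0, 0, 0], [0, 0, 0]]' --dr '[[0, 0, 0], [0, 0, 0], [0, 0, 0], [0, 0, 0], [0, 0, 0], [0, 0, 0], [0, 0, 0], [0, 0, 0], [0, 0, 0]]'

```text
clock: 14.85
eef_pos: [0.4411, -0.275, 0.0859]
eef_rot: [-3.141, 0.0, 0.425]
force: [0.4, -0.5, 0.7]
grip_width: 0.0427
finger_force: 0.0
```

Request:
arm_command --xyz '[[0, 0, 0], [0, 0, 0], [0, 0, 0], [0, 0, 0], [0, 0, 0], [0, 0, 0]]' --dr '[[0, 0, 0], [0, 0, 0], [0, 0, 0], [0, 0, 0], [0, 0, 0], [0, 0, 0]]' --fingers -1 --newtons 25

```text
clock: 15.35
eef_pos: [0.4419, -0.2758, 0.0875]
eef_rot: [3.139, -0.001, 0.425]
force: [-1.1, 0.6, 5.7]
grip_width: 0.0156
finger_force: 25.7
```

```bash
python3 - <<'E'
import numpy as np
c=np.array([.5367,-.2318]);a0=204.36;a1=146.2+1.91;n=20
a=np.radians(np.linspace(a0,a1,n+1));p=c+.105*np.c_[np.cos(a),np.sin(a)]
print((a1-a0)/n/45);print(np.round(np.diff(p,axis=0),4).tolist())
E
```

```text
-0.06250000000000003
[[-0.002, 0.0047], [-0.0018, 0.0048], [-0.0015, 0.0049], [-0.0013, 0.005], [-0.001, 0.005], [-0.0008, 0.0051], [-0.0005, 0.0051], [-0.0003, 0.0051], [-0.0, 0.0052], [0.0002, 0.0051], [0.0005, 0.0051], [0.0007, 0.0051], [0.001, 0.0051], [0.0012, 0.005], [0.0015, 0.0049], [0.0017, 0.0049], [0.0019, 0.0048], [0.0022, 0.0047], [0.0024, 0.0046], [0.0026, 0.0044]]
```

Request:
arm_command --xyz '[[-0.002, 0.0047, 0], [-0.0018, 0.0048, 0], [-0.0015, 0.0049, 0], [-0.0013, 0.005, 0], [-0.001, 0.005, 0], [-0.0008, 0.0051, 0], [-0.0005, 0.0051, 0], [-0.0003, 0.0051, 0], [0, 0.0052, 0], [0.0002, 0.0051, 0]]' --dr '[[0, 0, -0.0625], [0, 0, -0.0625], [0, 0, -0.0625], [0, 0, -0.0625], [0, 0, -0.0625], [0, 0, -0.0625], [0, 0, -0.0625], [0, 0, -0.0625], [0, 0, -0.0625], [0, 0, -0.0625]]'

```text
clock: 16.18
eef_pos: [0.4326, -0.2261, 0.0875]
eef_rot: [3.139, -0.002, -0.068]
force: [-1.3, -1.7, 5.9]
grip_width: 0.015
finger_force: 25.9
```

Request:
arm_command --xyz '[[0.0005, 0.0051, 0], [0.0007, 0.0051, 0], [0.001, 0.0051, 0], [0.0012, 0.005, 0], [0.0015, 0.0049, 0], [0.0017, 0.0049, 0], [0.0019, 0.0048, 0], [0.0022, 0.0047, 0], [0.0024, 0.0046, 0], [0.0026, 0.0044, 0]]' --dr '[[0, 0, -0.0625], [0, 0, -0.0625], [0, 0, -0.0625], [0, 0, -0.0625], [0, 0, -0.0625], [0, 0, -0.0625], [0, 0, -0.0625], [0, 0, -0.0625], [0, 0, -0.0625], [0, 0, -0.0625]]'

```text
clock: 17.02
eef_pos: [0.4482, -0.1772, 0.0874]
eef_rot: [3.14, -0.002, -0.559]
force: [-2.2, -0.7, 7.9]
grip_width: 0.0151
finger_force: 25.9
```

Request:
arm_command --xyz '[[0, 0, 0], [0, 0, 0], [0, 0, 0], [0, 0, 0]]' --dr '[[0, 0, 0], [0, 0, 0], [0, 0, 0], [0, 0, 0]]'

```text
clock: 17.35
eef_pos: [0.4485, -0.1768, 0.0875]
eef_rot: [-3.141, -0.002, -0.557]
force: [-1.5, 1.3, 7.4]
grip_width: 0.0152
finger_force: 26.0
```

```bash
python3 - <<'E'
from h import *
s=manip.state();print(s['clock'],s['eef_pos'],s['eef_rot'],s['force'],s['grip_width'])
c=np.array([.5367,-.2318]);d=s['eef_pos'][:2]-c;print(np.hypot(*d),np.degrees(np.arctan2(d[1],d[0])))
E
```

```text
17.35 [ 0.4485206  -0.17675196  0.08746536] [-3.14141754e+00 -2.36814381e-03 -5.57409561e-01] [-1.53936751  1.25301165  7.41402461] 0.015178039625011042
0.10395139667848755 148.0245691502997
```

Request:
arm_command --xyz '[[0, 0, 0], [0, 0, 0], [0, 0, 0], [0, 0, 0], [0, 0, 0]]' --dr '[[0, 0, 0], [0, 0, 0], [0, 0, 0], [0, 0, 0], [0, 0, 0]]' --fingers 0.0

```text
clock: 17.77
eef_pos: [0.4473, -0.1762, 0.0855]
eef_rot: [-3.142, 0.001, -0.557]
force: [-0.3, 0.6, -0.2]
grip_width: 0.043
finger_force: 0.0
```

Request:
arm_command --xyz '[[0, 0, 0.015], [0, 0, 0.03], [0, 0, 0.03], [0, 0, 0.03], [0, 0, 0.03], [0, 0, 0.03], [0, 0, 0.015], [0, 0, 0], [0, 0, 0]]' --dr '[[0, 0, 0], [0, 0, 0], [0, 0, 0], [0, 0, 0], [0, 0, 0], [0, 0, 0], [0, 0, 0], [0, 0, 0], [0, 0, 0]]'

```text
clock: 18.52
eef_pos: [0.4479, -0.1765, 0.2663]
eef_rot: [3.142, -0.002, -0.557]
force: [-0.9, -0.1, 0.3]
grip_width: 0.0427
finger_force: 0.0
```

```bash
python3 - <<'E'
from h import *
s=manip.state();print(s['clock'],s['eef_pos'],s['force'])
f=cam('wrist');cv2.imwrite('pics/w5.png',f['pixels'][:,:,::-1])
P=cloud(f);q=P[(P[...,2]>.101)&(P[...,2]<.112)&(np.hypot(P[...,0]-.448,P[...,1]+.177)<.03)]
h=q.mean(0);d=h[:2]-np.array([.5367,-.2320]);print(h,np.hypot(*d),np.degrees(np.arctan2(d[1],d[0])),'want 148.1')
for n in('scene','side'):
    f=cam(n);P=cloud(f);m=(abs(P[...,2]-.145)<.008)&(np.hypot(P[...,0]-.537,P[...,1]+.231)<.1)&(f['pixels'].min(2)>140)
    v,u=np.nonzero(m);W=np.array([ray(f,a,b,.145)[:2] for a,b in zip(u,v)])*1000
    print(n,np.median(P[m][:,2]),cv2.minAreaRect(W.astype(np.float32)))
E
```

```text
18.5167 [ 0.44788052 -0.17651424  0.26630229] [-0.86508542 -0.05797764  0.34690568]
[ 0.44843724 -0.17643594  0.10537081] 0.10429611101700703 147.8083537766256 want 148.1
scene 0.14427654345722948 ((536.7420654296875, -231.94903564453125), (12.186885833740234, 158.4819793701172), 1.7485382556915283)
side 0.1463486339024668 ((536.1874389648438, -235.957275390625), (11.88256549835205, 160.799560546875), 1.7856298685073853)
```

View pics/w5.png

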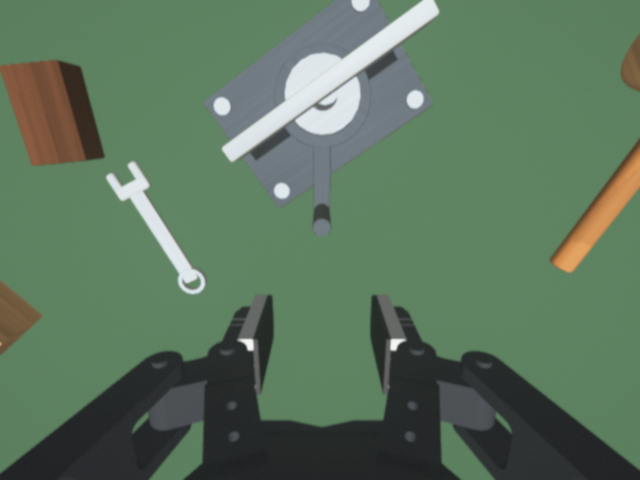

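The lever (322,150–228) hides the rib completely. The bar, from (232,153) to (430,10), lies along the track, and the spanner and offcut haven't moved. Handing in.

```bash
python3 -c "
from station import manip
print(manip.job_done())"
```

```text
the job is handed in; nothing more can be done
None
```

I handed the job in at about 18.5 s: the long rest is fully home in the socket with its bar within about 0.2° of the track, and the lock collar's lever is over the mark to within about 0.3°. The short rest, spanner and offcut were not touched; the hand-in returned no verdict.

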